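# Feel out the roller gap of a dough sheeter with a taper gauge

## Robot

A 6-joint arm with a two-finger parallel gripper is mounted at the origin on the work surface. World frame = base frame: x ahead of the robot, y to its left, z up, the work surface at z = 0. Lengths are in mm, angles in rad, forces in N, time in s.
With the tool pointing down it reaches from about 325 to 750 mm from the base axis. Payload 7.6 kg.
Tool frame: the origin (TCP) lies at the very end of the fingers, on their centre line; the grasp point (between the pads) lies 19 mm behind it (grasp_offset is the distance from the TCP to the grasp point, in mm); z points along the fingers, x is the direction in which the jaws open and shut, and the axes are right-handed (so a half turn about z gives the same grasp; the last joint's range is limited). The gripper opens to 85 mm and grips with 20 to 120 N. Pads are 22 mm wide; open, the fingers measure 114 mm over their backs; the gripper's body (76 mm by 85 mm) begins 54 mm behind the grasp point. The pads swing forward as they close: fully open they stand 13 mm farther back than shut.
Start: joints at [-1.393, 0.052, 1.401, -0, 1.689, -0.07], TCP at [128.792, -508.978, 231.323] pointing down, gripper open.
Joint ranges: [-2.9, 2.9], [-0.91, 2.17], [0.12, 2.37], [-1.06, 4.2], [0.26, 2.73], [-2.93, 2.93]. Speed limits (rad/s): [2.57, 2.57, 3.01, 3.14, 3.14, 3.14].

## Interface

Orientations are given as a unit quaternion [w, x, y, z].
In Python, from bench import movep, move_l, move_joints, move_gripper, wait, ik, snapshot, camera_params, IKError, job_done, get_clock, get_q, get_qvel, get_tau, get_tcp_pos, get_eef_rot, get_force, get_moment, get_opening, grasp_offset gives the robot as it stands. The module is installed in compiled form; this text tells all that it offers. Calls block until the motion is done:
- movep(position, orientation): joint-space move of the TCP to a pose.
- move_l(position, rate=150, attitude=None): straight line of the TCP; attitude=None keeps the orientation; rate is the mean speed in mm/s.
- move_joints(angles): joint-space move.
- move_gripper(opening, newtons=None): finger opening in mm; newtons is the grip in N (None keeps the last); returns when the fingers have stopped.
- wait(seconds).
- ik(position, orientation): joint angles nearest the present ones, or None.
- snapshot(name): name is "scene" or "top" or "wrist"; returns the picture (384x512x3 uint8, red, green, blue); there is no depth.
- camera_params(name): a dict with "K" (3x3 intrinsics, pixels), "world_from_camera" (4x4, takes a point from camera to world coordinates). Camera axes: x right, y down, z forward; pixel columns grow to the right and rows downward; lengths in mm; the calibration is good to about 2 mm. A picture is of the moment at which its call begins: read the wrist's pose just before it. camera_params takes no time and is no camera call; for the wrist camera it gives the pose at the moment of the call.
A pose or a line that the arm cannot do raises IKError and nothing moves.
- job_done(): hands the job in, once; it reports no verdict.
Readings, each from a call of its own:
- get_clock(): time.
- get_q(): joint angles.
- get_qvel(): joint speeds.
- get_tau(): joint torques, N m.
- get_tcp_pos(): TCP position.
- get_eef_rot(): TCP orientation.
- get_force(): force on the tool from outside, world axes, zero at the start.
- get_moment(): the same for the moment, N m.
- get_opening(): finger opening in mm.
Only numpy, scipy, OpenCV 4.12 (cv2) and the standard library are available. Lean on these libraries where they do the work, as an engineer would, in place of code of your own. Each camera call takes 0.05 s, during which the arm holds its last target.

## Task

Take the steel taper gauge off the cutting board, lay it flat on the sheeter's bed and slide its thin end under the roller until you feel it drag snugly (a push of about 6 to 10 N), without forcing it. Let go of it there, then push the sliding backstop up until it just touches the gauge's heel, so that the reading is kept. Leave everything else on the table alone.

Things in the scene. Friction and masses are not known exactly. Their poses are not given: they have to be found in the camera images.
- sheeter: Benchtop dough sheeter, fixed: a white base with a flat steel bed, 420 mm long (its x) by 170 mm wide (its y), bed surface 40 mm above the table. Origin on the table under the middle of the bed. +x points along the bed towards the roller; the gauge goes in along +x, on the middle line y = 0.
- head: Roller head fixed on the sheeter, 110 mm along its x, same axes; origin on the bed under the roller's axis. Two white cheeks (80 mm tall, 75 mm long, 140 mm clear between), a grey motor box outside the -y one. Between them a braked steel roller, 50 mm diameter, axis along y. The clear gap under it, 8 to 13 mm, differs each time and is not measured; roller and bed do not give.
- gauge: Loose steel taper gauge, 150 x 30 mm, 0.14 to 0.28 kg, underside flat. Origin on the underside below the handle, z up, x towards the tip. Handle: upright dark block, 30 mm in x, 20 mm in y, top 60 mm above the underside; grip across y from above. Free on the bed it slides under 3 N; once nipped, the push rises by some 4 to 6 N per mm, and it stays nipped when let go.
- gauge_tip (a point): Middle of the gauge's thin end, on the underside, 135 mm ahead of its origin. 5 mm thick here, the gauge thickens by 0.12 mm per mm for 85 mm, then stays 15.2 mm thick back to the heel. More than 30 N between gauge and roller would mark the roller.
- gauge_heel (a point): middle of the gauge's heel face, on the underside, 15 mm behind its origin
- stop_face (a point): Sliding backstop at the bed's end away from the roller: aluminium block 60 mm long, 50 wide, 20 high, running on the bed's middle line; 2 to 3 N slides it, travel over 150 mm. Point: bed level, middle of its front face, which looks along the sheeter's +x. Black upright tab, 20 mm in x, 22 in y, top 62 mm above the bed, centre 45 mm behind this face; pinch across y.
- board: Green cutting board, 340 x 200 x 12 mm, lies still (heavy). Origin at its underside centre. The gauge and a spatula lie on it.
- spatula: Bystander: a spatula 240 mm long, lying on the board along its x, beside the gauge.
- jar_tall: Bystander: jar, 72 mm wide, 120 mm tall. Origin under its centre.
- jar_low: Bystander: jar, 80 mm wide, 75 mm tall. Origin under its centre.
- bowl: Bystander: steel bowl, 130 mm wide, 55 mm tall. Origin under its centre.
- cup: Bystander: white cup, 72 mm wide, 60 mm tall. Origin under its centre.
- cutter: Bystander: steel pastry ring, 70 mm wide, 45 mm tall. Origin under its centre.
There are look-alikes about, which are no part of the job. Leave any red or yellow look-alike of the gauge alone.

How it is judged (in metres and radians):
On the way, in this order (a step that is already met when the one before it is completed fails the run):
1. the gauge lies flat on the bed, nipped under the roller (at least 1 N between them) (contact force between gauge and head above 1 N and x of gauge_tip in the frame of head above 0.012 m and x of gauge in the frame of head below -0.03 m and z of gauge in the frame of head below 0.006 m and angle between gauge's own z axis and vertical below 0.08 rad and angle between the x axis of gauge and the x axis of sheeter, either way round below 0.15 rad), for 0.3 s.
2. the backstop's face is at the gauge's heel, within 3 mm, the gauge still nipped (all of step 1 and x of gauge_heel in the frame of stop_face between -0.004 and 0.003 m), for 0.2 s.
At the end, for the whole second after the job is handed in: The gauge lies flat (within 0.08 rad) and along the bed (within 0.15 rad), its tip at least 12 mm past the roller's axis, nipped between bed and roller with at least 1 N, at rest, and the backstop's face is within 3 mm of its heel (all of step 2 and linear speed of gauge below 0.01 m/s); the robot touches nothing.
It fails at once if the gauge is forced: more than 30 N between it and the roller head (contact force between gauge and head above 30 N).
It fails at once if the robot presses on the roller head with more than 15 N (contact force between any of the fingers, the arm and head above 15 N).
It fails at once if a bystander is moved by more than 30 mm (distance of any of spatula, jar_tall, jar_low, bowl, cup, cutter from where it was at the start of the episode above 0.03 m).
It also fails if it takes over 61 s, if anything falls off the work surface, if the arm or the gripper's body presses on something with over 40 N, if the wrist force passes 120 N, or if a joint passes its speed limit or range.

## Working session

There is one attempt and no reset: what is moved stays moved. The work goes in short steps, each a Python script; the robot and the scene stay as the last script left them, time stands still between calls to the robot, and variables do not carry over. Pictures are saved under pics/ and viewed, and the job is handed in when it is done.

```bash
mkdir -p pics
python3 - <<'E'
from bench import *
import cv2, numpy as np
print(get_clock(),get_tcp_pos(),get_eef_rot(),get_opening(),grasp_offset)
for n in ["scene","top"]:
    im=snapshot(n); cv2.imwrite(f"pics/{n}0.png",im[:,:,::-1])
    p=camera_params(n); print(n,np.round(p["K"],1).tolist(),np.round(p["world_from_camera"],3).tolist())
E
```

```text
0.0 [ 128.74775719 -508.65244087  230.46458275] [-5.30019804e-04  7.89085418e-01 -6.14282978e-01 -5.87517385e-04] 85.42920371419392 18.700000000000003
scene [[359.4, 0.0, 257.0], [0.0, 359.4, 188.6], [0.0, 0.0, 1.0]] [[-0.72, 0.514, -0.466, 1144.084], [0.694, 0.532, -0.485, 612.008], [-0.002, -0.673, -0.74, 1011.622], [0.0, 0.0, 0.0, 1.0]]
top [[492.8, 0.0, 256.8], [0.0, 492.8, 193.2], [0.0, 0.0, 1.0]] [[-0.025, -0.982, 0.185, 234.636], [-1.0, 0.026, 0.005, -4.833], [-0.01, -0.185, -0.983, 1619.379], [0.0, 0.0, 0.0, 1.0]]
```

View pics/scene0.png

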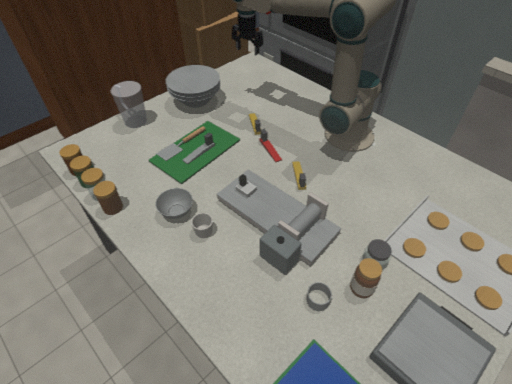

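View pics/top0.png

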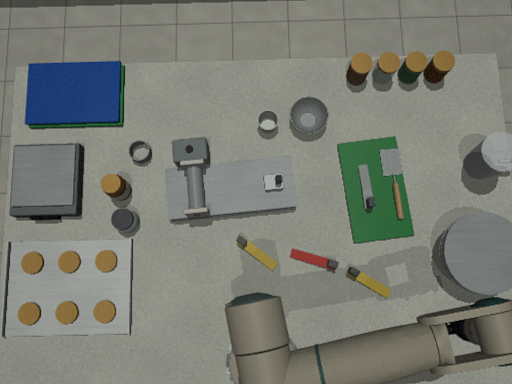

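Run:
```python
import cv2, numpy as np
im=cv2.imread("pics/top0.png")
a=cv2.resize(im[125:250,330:420],None,fx=6,fy=6,interpolation=cv2.INTER_CUBIC)[:600]
cv2.imwrite("pics/crop_g.png",cv2.resize(im[130:250,330:420],None,fx=5,fy=5,interpolation=cv2.INTER_CUBIC))
cv2.imwrite("pics/crop_s.png",cv2.resize(im[130:230,155:310],None,fx=5,fy=5,interpolation=cv2.INTER_CUBIC))
```

```text
(no output)
```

View pics/crop_g.png

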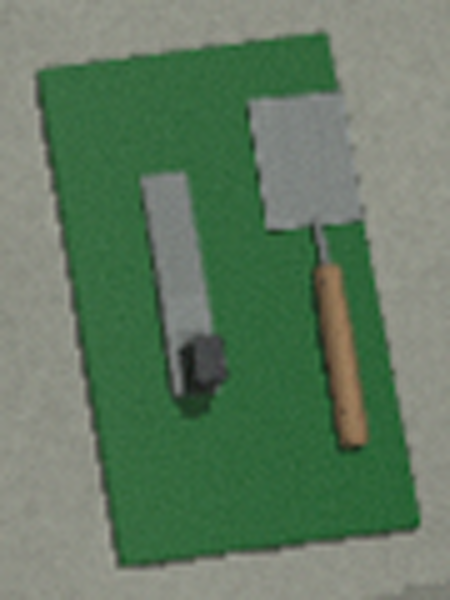

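View pics/crop_s.png

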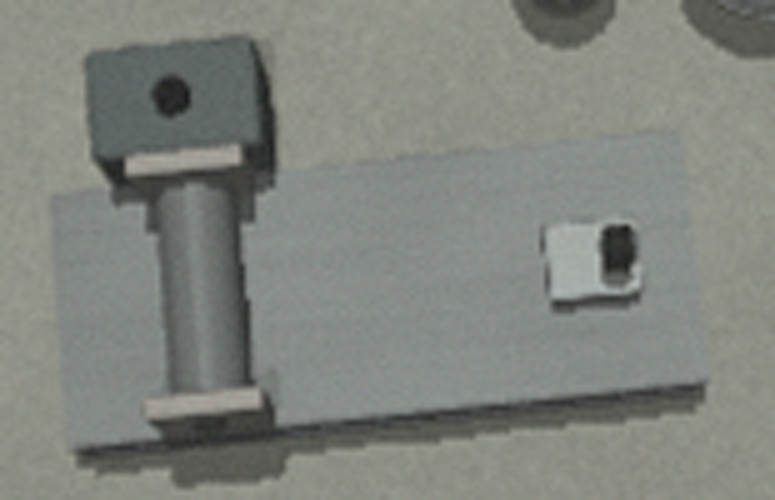

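```bash
cat > h.py <<'E'
from bench import *
import numpy as np, cv2
def ray(par,px,z):
    K=np.array(par["K"]);T=np.array(par["world_from_camera"])
    d=T[:3,:3]@np.linalg.solve(K,[px[0],px[1],1.]); o=T[:3,3]
    return o+d*(z-o[2])/d[2]
def proj(par,P):
    K=np.array(par["K"]);T=np.array(par["world_from_camera"])
    c=T[:3,:3].T@(np.array(P)-T[:3,3]); u=K@c; return u[:2]/u[2]
def quat(yaw):  # tool down, tool x axis at world angle yaw
    return np.array([0,np.cos(yaw/2),np.sin(yaw/2),0])
E
python3 - <<'E'
from h import *
p=camera_params("top")
g=lambda x,y,z:ray(p,(330+x/5-.4,130+y/5-.4),z)
s=lambda x,y,z:ray(p,(155+x/5-.4,130+y/5-.4),z)
np.set_printoptions(precision=1,suppress=True)
tip=g(165,174,17); hd=g(206,360,70); heel=(g(172,396,27.2))
print("tip",tip,"handle",hd,"heel left corner",heel, "len",np.linalg.norm((tip-hd)[:2]), "ang",np.degrees(np.arctan2(*(tip-hd)[[1,0]])))
c=[s(53,195,40),s(680,130,40),s(707,383,40),s(75,447,40)]
print(np.array(c), [np.linalg.norm(c[i]-c[i-1]) for i in range(4)])
m=sum(c)/4; d=(c[0]+c[3]-c[1]-c[2])/2; print("bed mid",m,"ang",np.degrees(np.arctan2(d[1],d[0])))
print("stop top corners",s(545,225,60),s(550,298,60),"tab",s(620,250,102))
print("cheeks",s(183,160,120),s(208,405,120))
print("bowl etc", ray(p,(268,121),60), ray(p,(308,118),55))
E
```

```text
tip [ 624.8 -351.5   17. ] handle [ 489.6 -358.3   70. ] heel left corner [ 473.5 -344.3   27.2] len 135.3778964507849 ang 2.8560033516923475
[[ 622.6  303.8   40. ]
 [ 655.6 -111.    40. ]
 [ 485.8 -122.2   40. ]
 [ 454.6  287.9   40. ]] [np.float64(168.73041313890565), np.float64(416.1613990966529), np.float64(170.11383000257354), np.float64(411.31227090480604)]
bed mid [554.6  89.6  40. ] ang 94.4493814682547
stop top corners [589.  -19.9  60. ] [540.7 -21.8  60. ] tab [562.1 -66.2 102. ]
cheeks [623.3 206.7 120. ] [467.4 191.3 120. ]
bowl etc [770.4 -39.3  60. ] [ 778.9 -172.6   55. ]
```

Run:
```python
from h import *
q=quat(np.radians(2.9-90))
movep([500,-358,280],q)
print(get_clock(),get_q(),get_tcp_pos())
p=camera_params("wrist");im=snapshot("wrist");cv2.imwrite("pics/w1.png",im[:,:,::-1])
np.savez("w1.npz",**p);print(proj(p,[490,-358,70]),proj(p,[625,-351.5,17]))
```

```text
1.5917 [-6.83019971e-01  3.06734347e-01  1.01885148e+00 -3.45582465e-04
  1.81630358e+00  8.38246973e-01] [ 499.24667227 -358.7706399   279.87190766]
[256.22648269 175.72024259] [256.35007125  45.40741292]
```

View pics/w1.png

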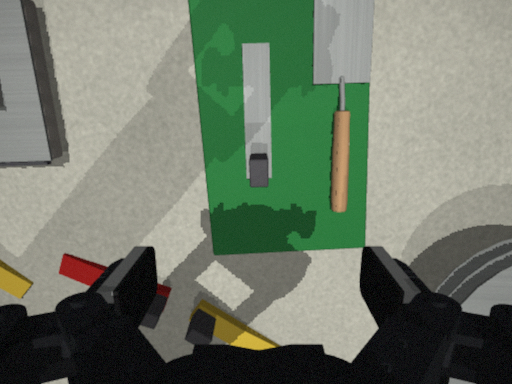

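Run:
```python
from h import *
im=cv2.imread("pics/w1.png"); p=dict(np.load("w1.npz"))
print(p["world_from_camera"][:3,3])
cv2.imwrite("pics/w1c.png",cv2.resize(im[35:200,220:300],None,fx=3.6,fy=3.6,interpolation=cv2.INTER_CUBIC))
hsv=cv2.cvtColor(im,cv2.COLOR_BGR2HSV)
steel=(hsv[...,1]<60); 
for r in [48,60,75,90,105,120,135,150]:
    c=np.where(steel[r,225:295])[0]+225; print(r,c.min(),c.max(),(c.min()+c.max())/2)
dark=(hsv[...,2]<90)&(hsv[...,1]<60); 
n,l,st,ce=cv2.connectedComponentsWithStats(dark[140:200,235:285].astype(np.uint8)); print(st,ce)
```

```text
[ 566.42320617 -356.0166852   422.12058807]
48 242 269 255.5
60 242 269 255.5
75 243 269 256.0
90 243 270 256.5
105 244 270 257.0
120 244 270 257.0
135 245 270 257.5
150 245 270 257.5
[[   0    0   50   60 2445]
 [  14   13   19   34  555]] [[24.72515337 29.43190184]
 [23.50810811 29.8       ]]
```

View pics/w1c.png

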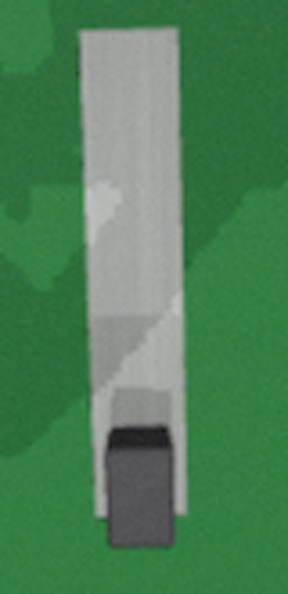

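Run:
```python
from h import *
p=dict(np.load("w1.npz"))
c=lambda x,y,z: ray(p,(220+x/3.6-.4,35+y/3.6-.4),z)
h=c(140.5,497,72); t=c(129.5,29,17)
print(h,t,c(107,497,72)-c(174,497,72),c(140,448,72)-c(140,547,72),np.linalg.norm((t-h)[:2]),np.degrees(np.arctan2(t[1]-h[1],t[0]-h[0])))
print("edges z", c(95,515,27),c(186,514,27))
```

```text
[ 493.83344889 -360.34640531   72.        ] [ 627.75673191 -350.51323461   17.        ] [-0.94735544 19.47536417  0.        ] [29.34265927  1.44056661  0.        ] 134.28379269925313 4.199344494002562
edges z [ 477.73235632 -346.2155693    27.        ] [ 479.52676236 -376.16555141   27.        ]
```

Run:
```python
from h import *
q=quat(np.radians(4.1-90))
move_gripper(55,40)
movep([493.7,-360.3,120],q)
move_l([493.7,-360.3,37],120)
move_gripper(0,40)
print(get_clock(),get_opening(),get_tcp_pos(),get_force())
move_l([493.7,-360.3,67],100)
print(get_clock(),get_opening(),get_tcp_pos(),get_force(),get_moment())
```

```text
3.975 19.428830764987456 [ 494.07591127 -360.551383     37.85519667] [ 0.75415853 -0.23763794  4.02458969]
4.425 19.44445325528062 [ 493.70487567 -360.31528155   67.0691315 ] [-0.30017355  0.18043333 -2.09481336] [-0.02077807  0.06634197  0.05439649]
```

Run:
```python
from h import *
move_l([493.7,-360.3,190],200)
movep([559,10,215],quat(np.radians(4.4)))
print(get_clock(),get_tcp_pos(),get_q(),get_opening())
p=camera_params("wrist");im=snapshot("wrist");cv2.imwrite("pics/w2.png",im[:,:,::-1])
np.savez("w2.npz",**p)
```

```text
6.6 [558.98310971   9.14779725 214.54888404] [-4.95216831e-02  1.54025815e-01  1.32478994e+00 -3.33022744e-04
  1.66342127e+00 -1.24340433e-01] 19.57269114787414
```

View pics/w2.png

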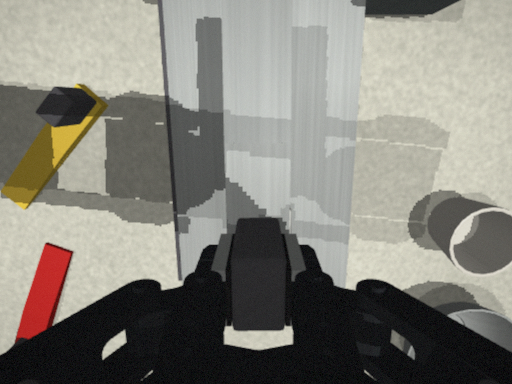

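Run:
```python
from h import *
im=cv2.imread("pics/w2.png"); p=dict(np.load("w2.npz"))
cv2.imwrite("pics/w2c.png",cv2.resize(im[0:290,150:380],None,fx=2,fy=2,interpolation=cv2.INTER_CUBIC))
```

```text
(no output)
```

View pics/w2c.png

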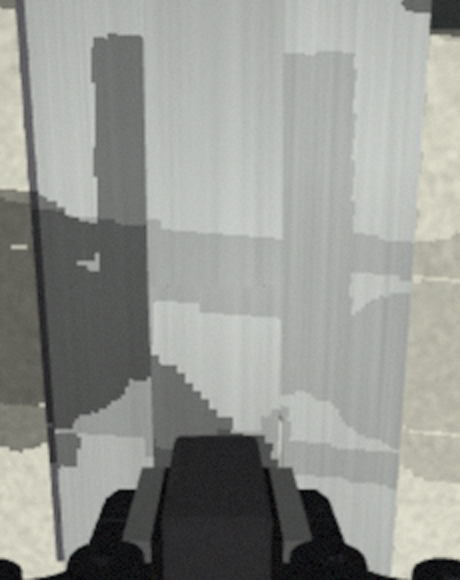

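Run:
```python
from h import *
p=dict(np.load("w2.npz"))
np.set_printoptions(precision=1,suppress=True)
c=lambda x,y,z: ray(p,(150+x/2,y/2),z)
L=[c(27,0,40),c(62,540,40)]; R=[c(431,30,40),c(394,550,40)]
print(L,R)
l=np.polyfit([a[1] for a in L],[a[0] for a in L],1);r=np.polyfit([a[1] for a in R],[a[0] for a in R],1)
print(l,r,[np.degrees(np.arctan(-l[0])),np.degrees(np.arctan(-r[0]))]," center at y=30,200:",[(np.polyval(l,y)+np.polyval(r,y))/2 for y in (0,30,100,200)], [(np.polyval(r,y)-np.polyval(l,y)) for y in (0,100,200)])
# gauge
zz=np.array([215-25+9,215-25+15.2])
a=(c(147,100,196)+c(283,100,196))/2; b=(c(151.5,400,204.5)+c(280.5,400,204.5))/2
print(a,b,np.degrees(np.arctan2(a[1]-b[1],a[0]-b[0])), c(147,100,196)-c(283,100,196))
```

```text
[array([469.7, 150. ,  40. ]), array([487.8, -98.1,  40. ])] [array([639.5, 151.2,  40. ]), array([658.7, -91.1,  40. ])]
[ -0.1 480.7] [ -0.1 651.5] [np.float64(4.177136856439136), np.float64(4.527510628400038)]  center at y=30,200: [np.float64(566.070434460205), np.float64(563.7871482229572), np.float64(558.4594803360458), np.float64(550.8485262118866)] [np.float64(170.81195861375414), np.float64(170.19689682213152), np.float64(169.5818350305089)]
[552.6  96.5 196. ] [557.7  30.6 204.5] 94.43798301579568 [-29.7  -2.2   0. ]
```

Run:
```python
from h import *
np.set_printoptions(precision=2,suppress=True)
move_l([561.5,29.5,215],150); move_l([561.5,29.5,75],150); wait(0.2)
f0=get_force(); print(get_clock(),get_tcp_pos(),f0)
z=70
move_l([561.5,29.5,z],50)
while z>60:
    z-=0.5; move_l([561.5,29.5,z],15); f=get_force()
    if f[2]-f0[2]>2.5: break
print(z,get_tcp_pos(),f,get_clock())
move_gripper(40); wait(.1)
p=camera_params("wrist");im=snapshot("wrist");cv2.imwrite("pics/w3.png",im[:,:,::-1])
np.savez("w3.npz",**p)
print(get_clock(),get_force(),get_tcp_pos())
```

```text
8.2167 [561.99  29.51  75.96] [ 0.42  0.25 -1.69]
65.5 [561.64  29.45  65.87] [-0.81 -0.46  1.67] 10.7167
11.2 [ 0.35 -0.48 -0.54] [561.52  29.53  65.5 ]
```

View pics/w3.png

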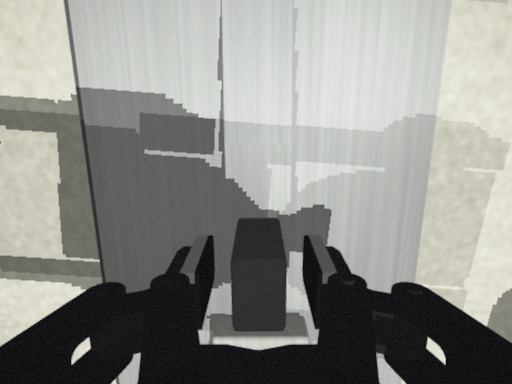

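Run:
```python
from h import *
np.set_printoptions(precision=2,suppress=True)
u=np.array([-np.sin(np.radians(4.4)),np.cos(np.radians(4.4)),0])
P0=np.array([561.5,29.5,66.0])
move_l(P0,20); 
def rd(n=5):
    a=[]
    for _ in range(n): wait(0.01); a.append(get_force())
    return np.mean(a,0)
f0=rd(8); print("f0",f0)
move_gripper(0,40); wait(.1); print("gripped",rd()-f0,get_opening(),get_clock())
s=42.; move_l(P0+u*s,60); 
push=lambda: -(rd()-f0)@u
print(s,push(),get_clock())
log=[]
while s<112:
    s+=1; move_l(P0+u*s,30); F=push(); log.append((s,round(F,1)))
    if F>3.8: break
    if get_clock()>40: break
print(log[::4],log[-4:],get_clock())
print(get_tcp_pos(),rd()-f0)
```

```text
f0 [ 0.08  0.07 -0.29]
gripped [-0.   -0.29  0.56] 19.42386452896126 11.9583
42.0 -1.826711427513795 12.85
[(43.0, np.float64(1.3)), (47.0, np.float64(3.0)), (51.0, np.float64(3.8))] [(49.0, np.float64(3.6)), (50.0, np.float64(3.7)), (51.0, np.float64(3.8)), (52.0, np.float64(3.8))] 15.7667
[557.55  81.39  66.07] [ 0.25 -4.13  5.07]
```

```bash
cat >> h.py <<'E'
u=np.array([-np.sin(np.radians(4.4)),np.cos(np.radians(4.4)),0])
P0=np.array([561.5,29.5,66.0])
f0=np.array([.08,.07,-.29])
def rd(n=5):
    a=[]
    for _ in range(n): wait(0.01); a.append(get_force())
    return np.mean(a,0)
E
python3 - <<'E'
from h import *
np.set_printoptions(precision=2,suppress=True)
s=52.;dz=0
while dz<1.5:
    dz+=.25; move_l(P0+u*s+[0,0,dz],20); f=rd()-f0; print(dz,f,get_tcp_pos()[2])
    if f[2]<0.5: break
log=[]
for i in range(4):
    s+=1; move_l(P0+u*s+[0,0,dz],30); f=rd()-f0; print(s,-f@u,f)
print(dz,get_clock())
E
```

```text
0.25 [ 1.44 -2.57  3.32] 66.11181446439116
0.5 [ 1.12 -0.45  0.59] 66.07931645624691
0.75 [-0.12  0.16 -1.5 ] 66.14191206575188
53.0 0.3926063633667339 [-0.29 -0.42 -1.6 ]
54.0 0.3242236928461899 [-0.4  -0.36 -2.21]
55.0 0.08398101336930364 [-0.11 -0.09 -1.69]
56.0 0.18963302482501465 [-0.31 -0.21 -1.81]
0.75 17.85
```

Run:
```python
from h import *
np.set_printoptions(precision=2,suppress=True)
s=56.;dz=0.6;log=[]
while s<112:
    s+=1; move_l(P0+u*s+[0,0,dz],30); f=rd()-f0; F=-f@u; log.append((s,round(F,1),round(f[2],1)))
    if F>3.5 or get_clock()>36: break
print(*log[::5],"|",*log[-4:],get_clock(),get_tcp_pos(),get_q())
```

```text
(57.0, np.float64(0.1), np.float64(-1.6)) (62.0, np.float64(0.1), np.float64(-1.8)) (67.0, np.float64(0.2), np.float64(-2.1)) (72.0, np.float64(-0.1), np.float64(-1.9)) (77.0, np.float64(6.8), np.float64(-2.6)) | (74.0, np.float64(-0.2), np.float64(-2.8)) (75.0, np.float64(0.0), np.float64(-2.8)) (76.0, np.float64(2.5), np.float64(-3.4)) (77.0, np.float64(6.8), np.float64(-2.6)) 23.975 [555.63 105.18  66.6 ] [ 0.12  0.28  1.48 -0.    1.38  0.05]
```

Run:
```python
from h import *
np.set_printoptions(precision=2,suppress=True)
s=77.;dz=0.6
for dz in (.5,.4,.3,.2,.1,0,-.1,-.2):
    move_l(P0+u*s+[0,0,dz],20); f=rd()-f0; print(dz,-f@u,f)
    if f[2]>0.5: break
print(get_clock(),get_tcp_pos())
move_gripper(40);wait(.1);print(rd()-f0,get_tcp_pos())
move_gripper(0,40);wait(.1);f=rd()-f0;print(get_clock(),f,-f@u,get_tcp_pos())
```

```text
0.5 6.413383589457966 [-0.23 -6.45 -1.86]
0.4 6.328105354177505 [-0.24 -6.37 -1.8 ]
0.3 6.870591746607508 [-0.59 -6.94 -1.21]
0.2 6.922864923357189 [-0.75 -7.   -1.17]
0.1 6.672906305064164 [-0.48 -6.73 -0.98]
0 6.499527369382392 [-0.5  -6.56 -0.74]
-0.1 6.255731741925064 [-0.77 -6.33 -0.36]
-0.2 5.833078357766062 [-0.69 -5.9  -0.71]
26.3083 [555.79 105.49  66.25]
[-0.18  0.11  0.27] [555.64 106.48  65.93]
27.225 [-0.05 -0.2   1.14] 0.19598695677005207 [555.64 106.33  65.88]
```

Run:
```python
from h import *
np.set_printoptions(precision=2,suppress=True)
s=77.;dz=-0.2
while s<90:
    s+=.25; move_l(P0+u*s+[0,0,dz],20); f=rd()-f0; F=-f@u; print(s,round(F,2),f,get_tcp_pos()@u-P0@u)
    if F>7.3 or get_clock()>40: break
print(get_clock(),get_tcp_pos())
```

```text
77.25 1.62 [ 0.03 -1.62  1.82] 77.05482358507459
77.5 3.32 [ 0.53 -3.29  2.18] 77.16168407058612
77.75 5.26 [ 0.13 -5.26  2.83] 77.32409425305723
78.0 6.19 [-0.29 -6.23  2.96] 77.41861077664778
78.25 7.26 [ 0.12 -7.27  2.75] 77.4431337217796
78.5 7.33 [ 0.14 -7.35  3.18] 77.45892993091348
28.975 [555.64 106.74  65.9 ]
```

Run:
```python
from h import *
np.set_printoptions(precision=2,suppress=True)
s=78.75;dz=-0.2
move_l(P0+u*s+[0,0,dz],20); f=rd(8)-f0; print(-f@u,f,get_tcp_pos()@u-P0@u)
move_gripper(50); wait(.1); T=get_tcp_pos(); print(T,rd()-f0,get_clock())
move_l([T[0],T[1],190],200)
Q=T+u*(-100); movep([Q[0],Q[1],200],quat(np.radians(4.4)))
print(get_clock(),get_tcp_pos())
p=camera_params("wrist");im=snapshot("wrist");cv2.imwrite("pics/w4.png",im[:,:,::-1]);np.savez("w4.npz",**p)
im=snapshot("top");cv2.imwrite("pics/top4.png",cv2.resize(im[130:230,155:310,::-1],None,fx=5,fy=5,interpolation=cv2.INTER_CUBIC))
```

```text
8.934639000711426 [ 0.   -8.96  3.  ] 77.52440091097152
[555.36 108.28  65.71] [0.13 0.06 0.12] 29.8333
31.0917 [562.51   7.82 198.36]
```

View pics/w4.png

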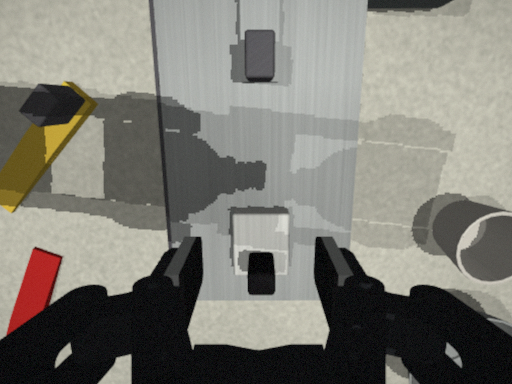

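View pics/top4.png

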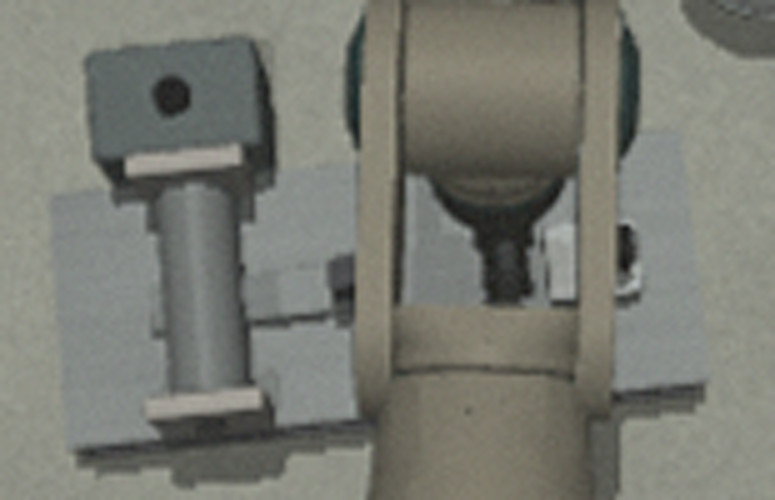

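Run:
```python
from h import *
p=dict(np.load("w4.npz"))
np.set_printoptions(precision=1,suppress=True)
for n,px,z in [("handle top",(260,54),100),("face mid top",(260.5,211),60),("tab top front",(261,252),102),("tab top rear",(261,294),102),("tab mid",(261.5,273),102)]:
    P=ray(p,px,z); print(n,P,(P-P0)@u)
im=cv2.imread("pics/w4.png")
cv2.imwrite("pics/w4c.png",cv2.resize(im[20:300,200:320],None,fx=2.1,fy=2.1,interpolation=cv2.INTER_CUBIC))
```

```text
handle top [556.8 103.5 100. ] 74.15992698161322
face mid top [566.6 -17.9  60. ] -47.60115629278519
tab top front [568.2 -36.8 102. ] -66.66765825277875
tab top rear [571.  -72.8 102. ] -102.73119089510246
tab mid [570.  -54.5 102. ] -84.37538824236492
```

View pics/w4c.png

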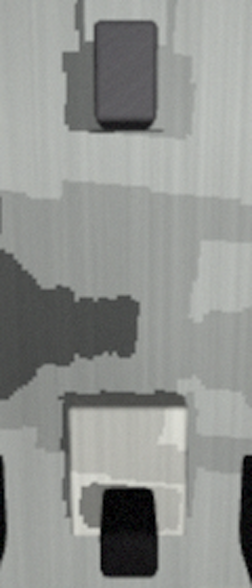

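Run:
```python
from h import *
np.set_printoptions(precision=2,suppress=True)
lat=np.array([np.cos(np.radians(4.4)),np.sin(np.radians(4.4)),0])
S=P0+u*-92.6+lat*1; S[2]=66.5
move_gripper(50)
movep([S[0],S[1],125],quat(np.radians(4.4)))
move_l(S,100); wait(.1); f1=rd(); print(f1,get_tcp_pos(),get_clock())
move_gripper(0,30); wait(.1); f=rd()-f1; print("pinched",f,get_opening(),get_clock())
d=90.; move_l(S+u*d,60); f=rd()-f1; print(d,-f@u,f,get_tcp_pos(),get_clock())
np.savez("stop.npz",S=S,f1=f1)
```

```text
[ 0.3  -0.16  0.1 ] [570.21 -62.81  67.58] 32.775
pinched [-0.72 -0.12  3.57] 21.51066739087711 33.275
90.0 0.2863546756106546 [-3.08 -0.52  6.32] [562.69  27.2   66.96] 34.9667
```

Run:
```python
from h import *
np.set_printoptions(precision=2,suppress=True)
a=np.load("stop.npz");S=a["S"];f1=a["f1"];d=90.
S=S+[0,0,0.4]; np.savez("stop.npz",S=S,f1=f1)
log=[];base=None
while d<122:
    d+=1; move_l(S+u*d,30); f=rd()-f1; F=-f@u; log.append(F); print(d,round(F,2),f[2].round(1),end=" | ")
    if len(log)>=5 and F>np.median(log[2:-1])+1.8: break
    if get_clock()>48: break
print(get_clock(),get_tcp_pos())
p=camera_params("wrist");im=snapshot("wrist");cv2.imwrite("pics/w5.png",im[:,:,::-1]);np.savez("w5.npz",**p)
```

```text
91.0 0.88 3.8 | 92.0 1.0 4.7 | 93.0 0.97 5.1 | 94.0 1.12 4.9 | 95.0 1.13 5.0 | 96.0 0.96 5.4 | 97.0 1.36 5.3 | 98.0 1.1 4.8 | 99.0 0.69 4.7 | 100.0 1.14 4.9 | 101.0 1.04 5.0 | 102.0 0.73 4.7 | 103.0 1.05 5.2 | 104.0 1.33 5.0 | 105.0 1.22 5.0 | 106.0 1.23 5.2 | 107.0 1.05 5.5 | 108.0 1.07 5.1 | 109.0 1.02 5.4 | 110.0 4.79 5.2 | 40.8 [561.15  46.25  66.95]
```

View pics/w5.png

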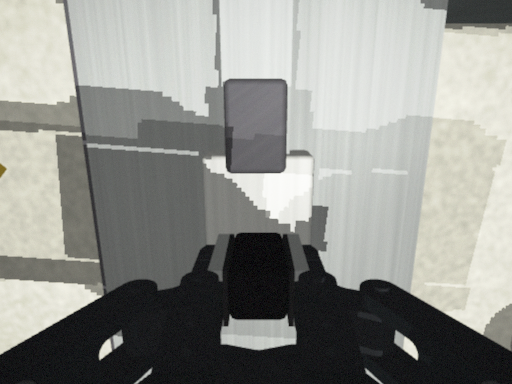

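Run:
```python
from h import *
np.set_printoptions(precision=2,suppress=True)
move_gripper(50); wait(.1); T=get_tcp_pos(); print(T,rd(),get_clock())
move_l([T[0],T[1],190],200)
p=camera_params("wrist");im=snapshot("wrist");cv2.imwrite("pics/w6.png",im[:,:,::-1]);np.savez("w6.npz",**p)
movep([480,-150,250],quat(np.radians(-20)))
im=snapshot("top");cv2.imwrite("pics/top6.png",cv2.resize(im[130:230,155:310,::-1],None,fx=5,fy=5,interpolation=cv2.INTER_CUBIC))
print(get_clock())
```

```text
[561.08  47.08  66.69] [ 0.02 -0.04  0.43] 41.375
43.1333
```

View pics/w6.png

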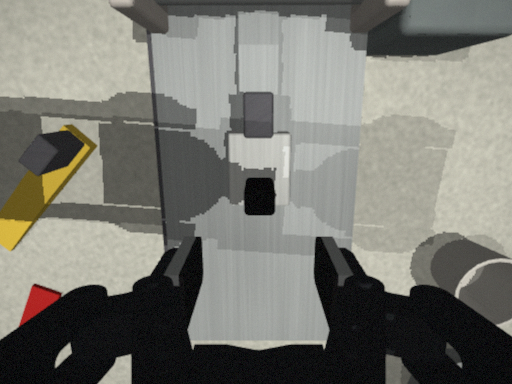

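View pics/top6.png

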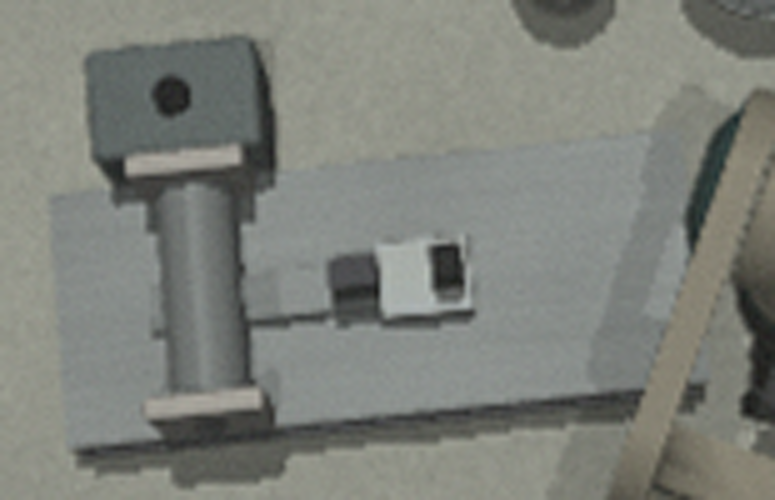

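Run:
```python
from h import *
print(get_force()); job_done(); print(get_clock())
```

```text
[-0.10985586  0.6116146  -0.06214908]
the job is handed in; nothing more can be done
the job is handed in; nothing more can be done
```

The steel taper gauge is nipped under the roller and the backstop is up against its heel. I handed the job in at about 43 s of the 61 s allowed; no verdict was reported.

- **Choice of gauge:** I took the steel gauge off the green board and left the red one and the two yellow ones alone.
- **Setting the gauge:** I laid it on the bed, let go and re-gripped it. On the first slide in, the arm was carrying part of the gauge's weight, so it met the roller slightly lifted, at 6.8 N. I lowered it, released and re-gripped it, then pushed again. That ended at 8.9 N, inside the 6 to 10 N range, but with about 3 N of downward press from the arm, so the true drag is probably a little less. Then I let go.
- **Backstop:** it slid at about 1 N, less than the 2 to 3 N stated. The push jumped to 4.8 N after about 110 mm of travel, where the pictures predicted 107 to 110 mm. I took that as touching the heel and released.
- **Last pictures:** the gauge is straight on the bed's middle line with its tip past the roller, and the backstop sits against the heel with no visible gap. The arm is clear.
- **Not confirmed or in disagreement:**
  - I did not measure the final heel gap; contact rests on the force jump and the pictures.
  - The wrist and top cameras disagreed by about 4 to 5 mm on the bed's middle line, so I used the average.
  - The wrist camera put the gauge's handle about 3 mm short of where the arm's own position put it.

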